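# Register a mould in the locating fence

## Task

Push the domed mould along the bench into a corner of the T-shaped aluminium fence, so that one long side of its plate lies flush against the long back rail and one short end lies flush against the short centre stop. Only slide it with the fingers, never lifting or tipping it off the bench. Leave the stepped mould and all the other things where they are, and finish with the hand clear.

Things in the scene. Friction and masses are not known exactly. Their poses are not given: they have to be found in the camera images.
- dome_mould: the mould to push (loose, 0.3 to 0.65 kg): buff tooling-board plate, 100 mm along x, 130 mm along y, 25 mm thick, with a low round dome (90 mm across, 22 mm high) on the middle of its top. Origin: centre of the underside, z up. It starts on the robot's side of the back rail, left or right of the centre stop, turned up to 0.4 rad from square. Either way round and either corner will do
- fence: fixed aluminium T, 30 mm high: back rail 560 mm long (along y), 24 mm deep; centre stop 30 mm wide, sticking out 70 mm from mid-rail towards the robot. Origin: at bench height, mid-rail, on the rail's robot-side face; x away from the robot, y left along the rail. Rail face x = 0; stop's side faces y = +15 and -15 mm. Flush in a corner the mould's origin is at x = -50, y = +80 or -80 mm
- step_mould: bystander: a spare mould on the same kind of buff plate (100 x 130 x 25 mm) but with a two-step rectangular block on top (47 mm high in all), on the other side of the centre stop. Origin: centre of the underside
- tape: bystander: roll of tape, brown, lying flat, 80 mm across, 24 mm high, in front of the centre stop. Origin: centre of the underside
- valve: bystander: black vacuum valve base with a brass spigot, 40 mm across, 40 mm high, in front of the centre stop. Origin: centre of the underside
- cap: bystander: round screw cap, 38 mm across, 16 mm high, on the robot's right. Origin: centre of the underside
- screwdriver: bystander: screwdriver, 200 mm long, lying at the left of the bench. Origin: under the middle of its length
- cup: bystander: paper cup, 76 mm across, 95 mm high, behind the back rail. Origin: centre of the underside
- jar: bystander: jar, 64 mm across, 80 mm high, behind the back rail. Origin: centre of the underside

How it is judged (in metres and radians):
At the end, for the whole second after the job is handed in: The domed mould lies flat and still on the bench in a corner of the fence: its long side within 3 mm of the back rail, its short end within 3 mm of the centre stop, square to the rail within 0.03 rad (1.7 degrees) (x of dome_mould in the frame of fence between -0.053 and -0.047 m and (y of dome_mould in the frame of fence between 0.077 and 0.083 m or y of dome_mould in the frame of fence between -0.083 and -0.077 m) and angle between the y axis of dome_mould and the y axis of fence, either way round below 0.03 rad and height (world z) of dome_mould below 0.004 m and angle between dome_mould's own z axis and vertical below 0.03 rad and linear speed of dome_mould below 0.01 m/s); the robot touches nothing.
It fails at once if the domed mould is lifted off the bench (origin over 6 mm up) (height (world z) of dome_mould above 0.006 m).
It fails at once if the domed mould is tipped by more than 0.12 rad (angle between dome_mould's own z axis and vertical above 0.12 rad).
It fails at once if the stepped mould is moved by more than 15 mm (distance of step_mould from where it was at the start of the episode above 0.015 m).
It fails at once if another bystander (tape, valve, cap, screwdriver, cup, jar) is moved by more than 15 mm (distance of any of tape, valve, cap, screwdriver, cup, jar from where it was at the start of the episode above 0.015 m).
It also fails if it takes over 53 s, if anything falls off the work surface, if the arm or the gripper's body presses on something with over 40 N, if the wrist force passes 120 N, or if a joint passes its speed limit or range.

## Robot

A 6-joint arm with a two-finger parallel gripper is mounted at the origin on the work surface. World frame = base frame: x ahead of the robot, y to its left, z up, the work surface at z = 0. Lengths are in mm, angles in rad, forces in N, time in s.
With the tool pointing down it reaches from about 400 to 925 mm from the base axis. Payload 12.5 kg.
Tool frame: the origin (TCP) lies on the mounting face of the last link; the fingertips stand 190 mm ahead of it and the grasp point (between the pads) lies 171 mm ahead of it; z points along the fingers, y is the line along which they close (so a half turn about z gives the same grasp; the last joint's range is limited). The gripper opens to 95 mm and grips with 3 to 60 N. Pads are 20 mm wide; open, the fingers measure 119 mm over their backs; the gripper's body (75 mm by 180 mm) begins 59 mm behind the grasp point.
Start: joints at [-1.206, 0.491, 1.559, -0, 1.092, -0.106], TCP at [283.518, -556.994, 404.761] pointing down, gripper open.
Joint ranges: [-3.1, 3.1], [-0.84, 2.19], [0.05, 2.79], [-1.13, 4.28], [0.06, 2.93], [-2.69, 2.69]. Speed limits (rad/s): [2.22, 2.22, 2.79, 3.14, 3.14, 3.14].

## Interface

Orientations are given as [roll, pitch, yaw] about the fixed x, y, z axes, in that order (R = Rz(yaw) Ry(pitch) Rx(roll)).
In Python, from cell import env gives the robot as it stands.
- The arm moves only by the tool carry_out, never from a script. Its argument "series" is a list of rows, each a list of 5 numbers: the shift along the tool's x, y, z in m, then the turn about the tool's z in degrees, then the opening, from 0 (shut) to 1 (fully open). A call has 1 to 20 rows; each row is the pose to reach, as a shift and turn from the pose commanded when the call began, along the tool's axes at that moment; what a row does not reach only later rows make up. A row lasts 1/8 s, in which the tool goes at most 62.5 mm and 10.7 degrees, less where a joint would pass 70% of its speed; a pose out of reach is approached as far as the arm can. A call with a gripper value outside its range is refused whole. The fingers move at their own pace and stop on an object; the grip force is fixed at half the most. Time passes only in rows, so rows that repeat a pose let the fingers close. It gives the time, the measured TCP pose, the force, the opening and the grip force at its end, in the units of the state.
- env.state(): the state, without advancing time (a new reading comes with each control period).
- env.read_camera(name): name is "scene" or "top"; returns (picture, depth): 384x512x3 uint8, red, green, blue; 384x512 float32, mm along the optical axis (not along the pixel's ray), 0 where there is no reading.
- env.get_calibration(name): a dict with "intrinsics" (3x3 intrinsics, pixels), "cam_to_world" (4x4, takes a point from camera to world coordinates). Camera axes: x right, y up, looking along -z (the intrinsics and any distortion apply to the point x, -y, -z); pixel columns grow to the right and rows downward; lengths in mm; the calibration is good to about 2 mm. A picture is of the moment at which its call begins. get_calibration takes no time and is no camera call.
- env.job_done(): hands the job in; it is judged then, once.
The state is a dict: "t": time; "joints": joint angles; "qvel": joint speeds; "tau": joint torques, N m; "eef_pos": TCP position; "tcp_rot": TCP orientation; "ft_force": force on the tool from outside, world axes, zero at the start; "moment": the same for the moment, N m; "opening": opening from 0.0 (shut) to 1.0 (fully open); "grip_force": force on a finger pad.
Only numpy, scipy, OpenCV 4.12 (cv2) and the standard library are available. Lean on these libraries where they do the work, as an engineer would, in place of code of your own. Each camera call takes 0.05 s, during which the arm holds its last target. There are 200 camera calls.

## Working session

There is one attempt and no reset: what is moved stays moved. The work goes in short steps, Python scripts to look and compute and a tool call to move; the robot and the scene stay as the last step left them, time stands still between calls to the robot, and variables do not carry over. Pictures are saved under pics/ and viewed, at most 10 in all, crops included, and the job is handed in when it is done.

Besides the shell and the picture viewer there is one more tool, called after "Request:" as name([rows], argument=value, ...), one row to a line, values as JSON. carry_out: Moves the arm, as the interface text tells. Its arguments: {"type":"object","properties":{"series":{"type":"array","items":{"type":"array","items":{"type":"number"}}}},"required":["series"]}

```bash
mkdir -p pics; python3 - <<'E'
from cell import env
import cv2,numpy as np
s=env.state();print(s['t'],s['eef_pos'],s['tcp_rot'],s['opening'])
for n in("top","scene"):
    p,d=env.read_camera(n);np.savez(f'pics/{n}.npz',p=p,d=d);cv2.imwrite(f'pics/{n}0.png',p[...,::-1])
    c=env.get_calibration(n);print(n,np.round(c['intrinsics'],1).tolist(),np.round(c['cam_to_world'],3).tolist(),c.keys())
E
```

```text
0.0 [ 283.52879324 -556.9453028   404.14571225] [-3.14044079e+00 -1.43255959e-04  4.70823119e-01] 1.0007037994757166
top [[497.1, 0.0, 257.0], [0.0, 497.1, 199.4], [0.0, 0.0, 1.0]] [[0.025, 0.996, -0.084, 427.512], [-1.0, 0.026, 0.014, 60.005], [0.016, 0.084, 0.996, 1543.671], [0.0, 0.0, 0.0, 1.0]] dict_keys(['intrinsics', 'cam_to_world'])
scene [[379.3, 0.0, 255.1], [0.0, 379.3, 190.1], [0.0, 0.0, 1.0]] [[-0.266, -0.81, 0.523, 1197.093], [0.964, -0.215, 0.157, 250.949], [-0.015, 0.546, 0.838, 1008.225], [0.0, 0.0, 0.0, 1.0]] dict_keys(['intrinsics', 'cam_to_world'])
```

View pics/top0.png

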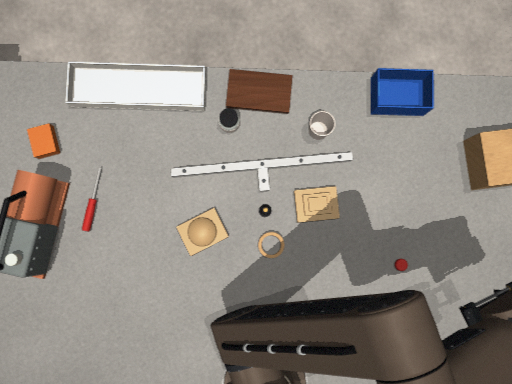

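View pics/scene0.png

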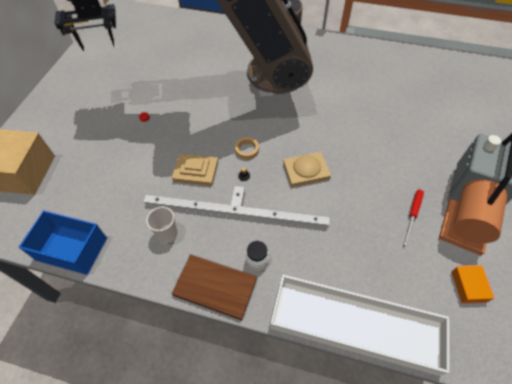

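The top view shows the domed mould at (202,231), left of the stop. The fence rail runs from (172,172) to (352,156) with its stop at (264,178). The valve is at (265,211), the tape at (271,244) and the step mould at (317,203). I'll measure the mould and fence next.

```bash
cat > h.py <<'E'
import cv2,numpy as np
from cell import env
def ray(n,uv,z):
    c=env.get_calibration(n);K=c['intrinsics'];T=c['cam_to_world']
    uv=np.atleast_2d(uv).astype(float)
    d=np.c_[(uv[:,0]-K[0,2])/K[0,0],-(uv[:,1]-K[1,2])/K[1,1],-np.ones(len(uv))]@T[:3,:3].T
    o=T[:3,3];return (o+d*((z-o[2])/d[:,2])[:,None])[:,:2]
def blobs(mask,n,z,amin):
    out=[]
    for c in cv2.findContours(mask.astype(np.uint8),cv2.RETR_EXTERNAL,cv2.CHAIN_APPROX_NONE)[0]:
        if cv2.contourArea(c)<amin: continue
        w=ray(n,c[:,0],z).astype(np.float32)
        out.append((c,w,cv2.minAreaRect(w)))
    return out
def measure(n,p):
    h=cv2.cvtColor(p,cv2.COLOR_RGB2HSV);H,S,V=cv2.split(h)
    yy,xx=np.indices(H.shape)
    buff=(H>10)&(H<28)&(S>70)&(V>90)
    for c,w,r in blobs(buff,n,25,60):
        if cv2.contourArea(c)<2500: print(n,'buff',c[:,0].mean(0).round(0),np.round(r[0],1),np.round(r[1],1),round(r[2],1),np.round(cv2.boxPoints(r)).tolist())
    wh=(S<40)&(V>190)
    for c,w,r in blobs(wh,n,30,100):
        if cv2.contourArea(c)<5000: print(n,'white',c[:,0].mean(0).round(0),np.round(r[0],1),np.round(r[1],1),round(r[2],1),np.round(cv2.boxPoints(r)).tolist())
E
python3 - <<'E'
from h import *
for n in("top","scene"):
    measure(n,np.load(f'pics/{n}.npz')['p'])
print(ray('top',[(265,211)],20),ray('top',[(271,244)],24))
p=np.load('pics/top.npz')['p'][130:270,150:370];cv2.imwrite('pics/c.png',cv2.resize(p[...,::-1],None,fx=3.5,fy=3.5))
E
```

```text
top buff [424. 347.] [ 129.9 -466.9] [145.5  39.9] 23.7 [[55.0, -478.0], [71.0, -514.0], [204.0, -456.0], [188.0, -419.0]]
top buff [271. 245.] [419.5  -7.2] [75.8 79.2] 1.4 [[381.0, 31.0], [383.0, -48.0], [458.0, -46.0], [456.0, 33.0]]
top buff [202. 231.] [454.  204.6] [ 99.8 130.1] 28.3 [[379.0, 238.0], [441.0, 124.0], [529.0, 171.0], [467.0, 286.0]]
top buff [316. 204.] [ 547.6 -144. ] [100.4 130.9] 7.4 [[489.0, -86.0], [506.0, -215.0], [606.0, -202.0], [589.0, -73.0]]
top buff [495. 161.] [ 703.5 -687.7] [121.5 197.6] 88.9 [[604.0, -747.0], [801.0, -750.0], [803.0, -629.0], [606.0, -625.0]]
top buff [ 43. 142.] [719.2 702.7] [101.8  80. ] 17.3 [[659.0, 726.0], [682.0, 649.0], [780.0, 680.0], [756.0, 756.0]]
top buff [268.  78.] [941.6  17. ] [156.5  37.8] 81.5 [[911.0, -58.0], [949.0, -63.0], [972.0, 92.0], [935.0, 97.0]]
top white [262. 166.] [631.8  22.6] [ 92.7 560.5] 6.8 [[552.0, 295.0], [619.0, -261.0], [711.0, -250.0], [644.0, 306.0]]
top white [319. 130.] [ 781.1 -144.6] [40.9 49.7] 1.6 [[760.0, -120.0], [761.0, -170.0], [802.0, -169.0], [801.0, -119.0]]
top white [128.  
[... 313 characters left out ...]
, [618.0, -203.0], [601.0, -71.0]]
scene buff [306. 169.] [461.5 203.7] [110.6 132.9] 28.8 [[381.0, 235.0], [445.0, 119.0], [542.0, 172.0], [478.0, 289.0]]
scene buff [247. 148.] [427.9  -5.9] [94.6 77.2] 15.2 [[372.0, 19.0], [392.0, -56.0], [484.0, -31.0], [463.0, 44.0]]
scene white [295. 216.] [643.3 205.8] [ 22.3 111.6] 7.0 [[625.0, 260.0], [639.0, 149.0], [661.0, 152.0], [648.0, 263.0]]
scene white [176. 201.] [ 687.2 -153.5] [ 20.3 110.8] 6.7 [[671.0, -100.0], [684.0, -210.0], [704.0, -207.0], [691.0, -97.0]]
scene white [236. 206.] [630.4  22.3] [ 92.1 228.3] 6.6 [[571.0, 130.0], [598.0, -96.0], [689.0, -86.0], [663.0, 141.0]]
[[521.40572619  13.35183726]] [[420.96948791  -7.17893442]]
```

View pics/c.png

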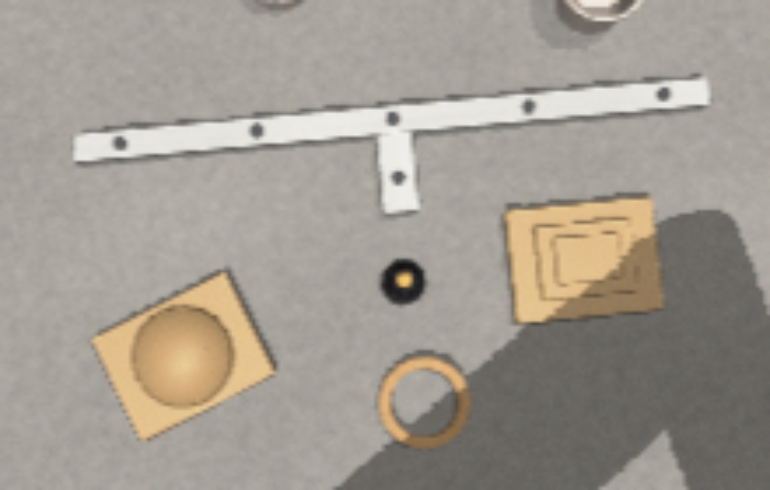

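The crop shows the mould turned about 21° relative to the fence, with a clear path to the left corner. World positions:
- Fence origin is about (654,25), yaw 6.8°.
- Mould is about (454,205), yaw 28.3°.

I'm going to a spot behind the mould, staying high on the way.

Request:
carry_out([
  [0.374, -0.323, 0, 0, 1],
  [0.374, -0.323, 0, 0, 1],
  [0.374, -0.323, 0, 0, 1],
  [0.374, -0.323, 0, 0, 1],
  [0.374, -0.323, 0, 0, 1],
  [0.374, -0.323, 0, 0, 1],
  [0.374, -0.323, 0, 0, 1],
  [0.374, -0.323, 0, 0, 1],
  [0.374, -0.323, 0, 0, 1],
  [0.374, -0.323, 0, 0, 1],
  [0.423, -0.599, 0, -1.3, 1],
  [0.423, -0.599, 0, -1.3, 1],
  [0.423, -0.599, 0, -1.3, 1],
  [0.423, -0.599, 0, -1.3, 1],
  [0.423, -0.599, 0, -1.3, 1],
  [0.423, -0.599, 0, -1.3, 1],
  [0.423, -0.599, 0, -1.3, 1],
  [0.423, -0.599, 0, -1.3, 1],
])

```text
t: 2.35
eef_pos: [389.3, 167.6, 404.7]
tcp_rot: [3.141, 0.0, 0.491]
ft_force: [0.4, -0.3, 0.1]
opening: 1.001
grip_force: 0.0
```

Request:
carry_out([
  [0, 0, 0.05, 0, 1],
  [0, 0, 0.1, 0, 1],
  [0, 0, 0.15, 0, 1],
  [0, 0, 0.19, 0, 1],
  [0, 0, 0.206, 0, 1],
  [0, 0, 0.206, 0, 1],
  [0.005, 0, 0.206, 0, 1],
  [0.01, 0, 0.206, 0, 1],
  [0.015, 0, 0.206, 0, 1],
  [0.02, 0, 0.206, 0, 1],
  [0.02, 0, 0.206, 0, 1],
])

```text
t: 3.72
eef_pos: [406.5, 178.3, 199.0]
tcp_rot: [3.141, -0.0, 0.494]
ft_force: [-1.2, -0.2, 0.1]
opening: 1.004
grip_force: 0.8
```

Request:
carry_out([
  [0.006, 0.002, 0, 0, 1],
  [0.012, 0.005, 0, 2, 1],
  [0.018, 0.007, 0, 4, 1],
  [0.024, 0.009, 0, 6, 1],
  [0.03, 0.012, 0, 8, 1],
  [0.036, 0.014, 0, 10, 1],
  [0.042, 0.017, 0, 12, 1],
  [0.048, 0.019, 0, 14, 1],
  [0.054, 0.021, 0, 16, 1],
  [0.06, 0.024, 0, 18, 1],
  [0.066, 0.026, 0, 20, 1],
  [0.072, 0.028, 0, 21.5, 1],
  [0.078, 0.031, 0, 21.5, 1],
  [0.084, 0.033, 0, 21.5, 1],
  [0.09, 0.035, 0, 21.5, 1],
  [0.095, 0.037, 0, 21.5, 1],
  [0.095, 0.037, 0, 21.5, 1],
])

```text
t: 5.85
eef_pos: [508.3, 190.7, 198.7]
tcp_rot: [-3.142, -0.002, 0.118]
ft_force: [-0.0, -0.6, -0.2]
opening: 0.999
grip_force: 0.0
```

```bash
python3 - <<'E'
from h import *
p,d=env.read_camera("top");measure("top",p)
cv2.imwrite('pics/t1.png',cv2.resize(p[100:300,120:380,::-1],None,fx=3,fy=3))
E
```

```text
top buff [142. 323.] [171.1 376.4] [42.1 46.2] 9.3 [[147.0, 396.0], [154.0, 350.0], [196.0, 357.0], [188.0, 403.0]]
top buff [171. 318.] [195.2 288.3] [45.9 90.2] 12.5 [[163.0, 327.0], [183.0, 239.0], [227.0, 249.0], [208.0, 337.0]]
top buff [271. 245.] [419.5  -7.2] [75.8 79.2] 1.4 [[381.0, 31.0], [383.0, -48.0], [458.0, -46.0], [456.0, 33.0]]
top buff [316. 204.] [ 547.4 -143.6] [100.1 130.3] 7.3 [[490.0, -85.0], [506.0, -215.0], [605.0, -202.0], [589.0, -73.0]]
top buff [206. 185.] [591.  200.9] [ 65.  131.5] 2.1 [[556.0, 265.0], [561.0, 134.0], [626.0, 136.0], [621.0, 268.0]]
top buff [495. 161.] [ 703.5 -689.3] [118.4 197.4] 88.9 [[604.0, -747.0], [801.0, -750.0], [803.0, -632.0], [606.0, -628.0]]
top buff [ 43. 141.] [719.2 702.7] [101.8  80. ] 17.3 [[659.0, 726.0], [682.0, 649.0], [780.0, 680.0], [756.0, 756.0]]
top white [261. 166.] [632.3  22.7] [ 91.6 560.5] 6.8 [[554.0, 296.0], [620.0, -261.0], [711.0, -250.0], [645.0, 306.0]]
top white [319. 130.] [ 781.1 -144.6] [40.9 49.7] 1.6 [[760.0, -120.0], [761.0, -170.0], [802.0, -169.0], [801.0, -119.0]]
top white [136.  88.] [895.9 426.6] [120.9 428.3] 1.7 [[829.0, 639.0], [842.0, 211.0], [963.0, 214.0], [950.0, 642.0]]
top white [121.  68.] [964.  443.1] [116.2 441.7] 16.0 [[847.0, 639.0], [969.0, 215.0], [1081.0, 247.0], [959.0, 671.0]]
```

View pics/t1.png

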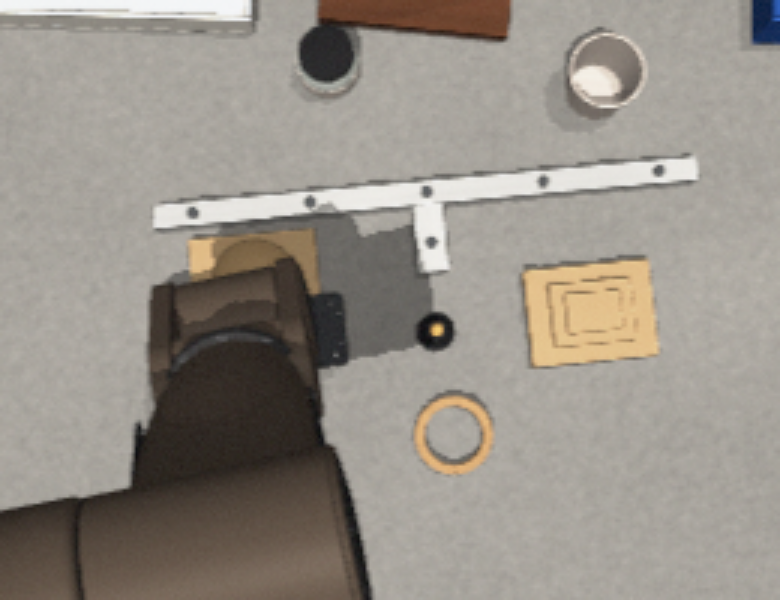

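The mould is nearly square, about 4° off, and its front edge is close to the rail. I'll press it slowly onto the rail.

Request:
carry_out([
  [0.003, 0, 0, 0, 1],
  [0.006, 0, 0, 0, 1],
  [0.009, 0, 0, 0, 1],
  [0.011, 0, 0, 0, 1],
  [0.013, 0, 0, 0, 1],
  [0.014, 0, 0, 0, 1],
  [0.015, 0, 0, 0, 1],
  [0.015, 0, 0, 0, 1],
])

```text
t: 6.9
eef_pos: [522.2, 192.4, 198.8]
tcp_rot: [3.141, 0.001, 0.118]
ft_force: [-5.4, -0.9, 3.6]
opening: 1.0
grip_force: 2.6
```

Request:
carry_out([
  [0.002, 0, 0, 0, 1],
  [0.003, 0, 0, 0, 1],
  [0.004, 0, 0, 0, 1],
  [0.004, 0, 0, 0, 1],
])

```text
t: 7.4
eef_pos: [524.0, 192.6, 198.6]
tcp_rot: [3.141, 0.009, 0.119]
ft_force: [-20.3, -1.2, 16.0]
opening: 1.002
grip_force: 10.2
```

Request:
carry_out([
  [-0.01, 0, 0, 0, 1],
  [-0.03, 0, 0, 0, 1],
  [-0.03, 0, -0.05, 0, 1],
  [-0.03, 0, -0.1, 0, 1],
  [-0.05, 0, -0.15, 0, 0.6],
  [-0.1, 0, -0.15, 0, 0.6],
  [-0.1, 0, -0.15, 0, 0.6],
])

```text
t: 8.28
eef_pos: [424.9, 180.8, 349.5]
tcp_rot: [-3.142, -0.001, 0.119]
ft_force: [0.2, 0.6, -1.1]
opening: 0.744
grip_force: 0.0
```

```bash
python3 - <<'E'
from h import *
s=env.state();print(s['joints'],s['eef_pos'],s['ft_force'])
p,d=env.read_camera("top");measure("top",p)
p,d=env.read_camera("scene");measure("scene",p)
cv2.imwrite('pics/s1.png',cv2.resize(p[100:260,130:390,::-1],None,fx=3,fy=3))
E
```

```text
[ 2.59055900e-01  3.37642030e-01  2.01103316e+00 -1.45309565e-04
  7.91753144e-01  1.71115918e+00] [424.90263327 180.7699166  349.47036283] [ 0.22310953  0.56667923 -1.08940657]
top buff [271. 245.] [419.5  -7.2] [75.8 79.2] 1.4 [[381.0, 31.0], [383.0, -48.0], [458.0, -46.0], [456.0, 33.0]]
top buff [316. 204.] [ 547.4 -143.6] [100.1 130.3] 7.3 [[490.0, -85.0], [506.0, -215.0], [605.0, -202.0], [589.0, -73.0]]
top buff [204. 189.] [583.5 201.4] [ 99.8 130. ] 6.9 [[526.0, 260.0], [542.0, 131.0], [641.0, 143.0], [625.0, 272.0]]
top buff [496. 160.] [ 703.7 -697. ] [102.9 190.4] 88.9 [[608.0, -747.0], [798.0, -750.0], [800.0, -647.0], [609.0, -644.0]]
top buff [ 43. 142.] [719.1 703.5] [102.2  79. ] 17.9 [[658.0, 725.0], [683.0, 650.0], [780.0, 682.0], [755.0, 757.0]]
top white [262. 166.] [631.7  22.8] [ 92.6 560.2] 6.8 [[553.0, 296.0], [619.0, -261.0], [711.0, -250.0], [645.0, 306.0]]
top white [317. 128.] [ 785.5 -143.9] [36.3 43.2] 28.3 [[759.0, -133.0], [780.0, -172.0], [812.0, -154.0], [791.0, -116.0]]
top white [133.  88.] [895.9 426.6] [120.9 428.2] 1.7 [[829.0, 639.0], [842.0, 
[... 189 characters left out ...]
4 199.2] [ 94.7 129.4] 6.7 [[526.0, 258.0], [541.0, 129.0], [635.0, 140.0], [620.0, 269.0]]
scene buff [195. 169.] [ 554.5 -142.9] [110.7 132.1] 6.9 [[492.0, -84.0], [507.0, -215.0], [617.0, -202.0], [602.0, -71.0]]
scene buff [247. 148.] [430.   -5.3] [90.2 77.1] 15.2 [[376.0, 20.0], [397.0, -54.0], [484.0, -31.0], [463.0, 44.0]]
scene white [303. 217.] [640.3 226.2] [ 23.8 156.8] 6.8 [[619.0, 303.0], [638.0, 147.0], [661.0, 150.0], [643.0, 305.0]]
scene white [176. 201.] [ 687.2 -153.5] [ 20.3 110.8] 6.7 [[671.0, -100.0], [684.0, -210.0], [704.0, -207.0], [691.0, -97.0]]
scene white [236. 206.] [630.1  23.4] [ 92.6 230.5] 6.6 [[571.0, 132.0], [597.0, -96.0], [689.0, -86.0], [663.0, 143.0]]
```

View pics/s1.png

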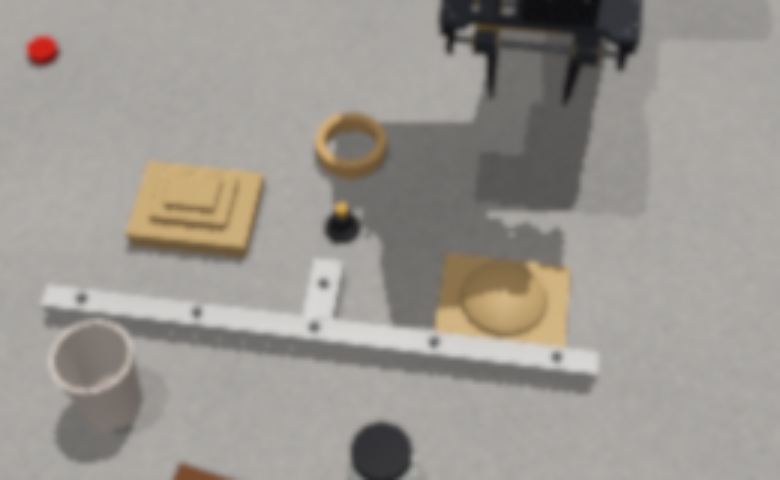

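The mould is flush on the rail in both views, with its centre at about (583,201). Now I'll turn the hand 90° and bring it round to the left end.

Request:
carry_out([
  [0.0, -0.04, 0, -10, 0.6],
  [0.02, -0.08, 0, -20, 0.6],
  [0.06, -0.096, 0, -30, 0.6],
  [0.1, -0.096, 0, -40, 0.6],
  [0.13, -0.096, 0, -50, 0.6],
  [0.159, -0.096, 0, -60, 0.6],
  [0.159, -0.096, 0, -70, 0.6],
  [0.159, -0.096, 0, -80, 0.6],
  [0.159, -0.096, 0, -90, 0.6],
  [0.159, -0.096, 0, -90, 0.6],
  [0.159, -0.096, 0, -90, 0.6],
  [0.159, -0.096, 0, -90, 0.6],
])

```text
t: 9.88
eef_pos: [573.9, 295.1, 348.5]
tcp_rot: [3.142, 0.0, 1.687]
ft_force: [-0.0, 0.5, 0.3]
opening: 0.597
grip_force: 0.0
```

Request:
carry_out([
  [0, -0.003, 0.05, 0, 0.6],
  [0, -0.003, 0.1, 0, 0.6],
  [0, -0.003, 0.14, 0, 0.6],
  [0, -0.003, 0.15, 0, 0.6],
  [-0.007, -0.003, 0.15, 0, 0.6],
  [-0.014, -0.003, 0.15, 0, 0.6],
  [-0.018, -0.003, 0.15, 0, 0.6],
  [-0.022, -0.003, 0.15, 0, 0.6],
  [-0.028, -0.003, 0.15, 0, 0.6],
  [-0.034, -0.003, 0.15, 0, 0.6],
  [-0.04, -0.003, 0.15, 0, 0.6],
  [-0.046, -0.003, 0.15, 0, 0.6],
  [-0.052, -0.003, 0.15, 0, 0.6],
  [-0.058, -0.003, 0.15, 0, 0.6],
  [-0.064, -0.003, 0.15, 0, 0.6],
  [-0.07, -0.003, 0.15, 0, 0.6],
  [-0.075, -0.003, 0.15, 0, 0.6],
  [-0.08, -0.003, 0.15, 0, 0.6],
  [-0.08, -0.003, 0.15, 0, 0.6],
])

```text
t: 12.25
eef_pos: [580.4, 215.3, 199.6]
tcp_rot: [3.14, -0.0, 1.689]
ft_force: [0.0, 1.8, 1.1]
opening: 0.602
grip_force: 0.9
```

```bash
python3 - <<'E'
from h import *
p,d=env.read_camera("top");cv2.imwrite('pics/t2.png',cv2.resize(p[100:300,120:380,::-1],None,fx=3,fy=3))
E
```

```text
(no output)
```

View pics/t2.png

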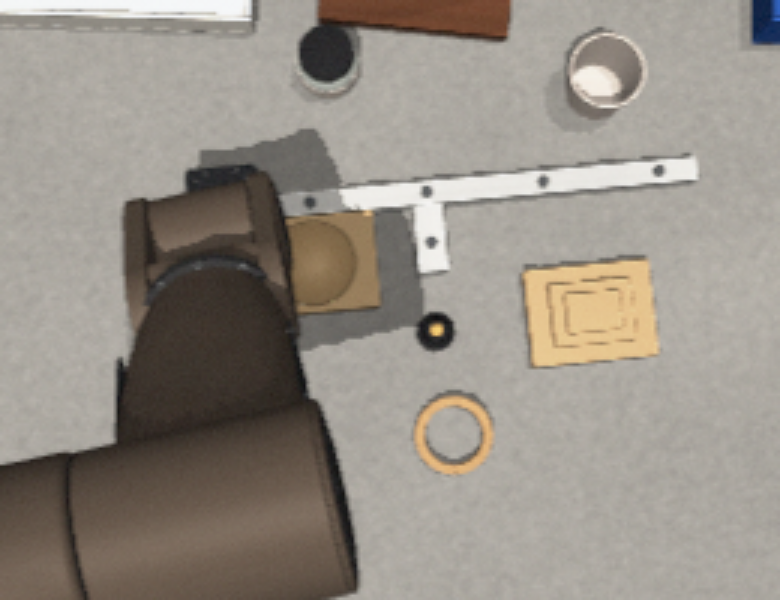

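The mould is sliding along the rail, with a gap of about 40 mm left to the stop. I'll keep going and slow down near contact.

Request:
carry_out([
  [-0.006, 0, 0, 0, 0.6],
  [-0.012, 0, 0, 0, 0.6],
  [-0.018, 0, 0, 0, 0.6],
  [-0.024, 0, 0, 0, 0.6],
  [-0.03, 0, 0, 0, 0.6],
  [-0.034, 0, 0, 0, 0.6],
  [-0.037, 0, 0, 0, 0.6],
  [-0.039, 0, 0, 0, 0.6],
  [-0.041, 0, 0, 0, 0.6],
  [-0.043, 0, 0, 0, 0.6],
  [-0.043, 0, 0, 0, 0.6],
])

```text
t: 13.68
eef_pos: [585.2, 173.2, 199.2]
tcp_rot: [3.141, -0.001, 1.689]
ft_force: [-1.6, 7.8, 4.5]
opening: 0.601
grip_force: 4.0
```

Request:
carry_out([
  [-0.001, 0, 0, 0, 0.6],
  [-0.002, 0, 0, 0, 0.6],
  [-0.003, 0, 0, 0, 0.6],
  [-0.003, 0, 0, 0, 0.6],
])

```text
t: 14.18
eef_pos: [585.2, 172.5, 199.3]
tcp_rot: [3.14, -0.003, 1.689]
ft_force: [-3.0, 29.3, 3.8]
opening: 0.598
grip_force: 14.6
```

The mould is firmly against the stop at 29 N. I'll retreat and check.

Request:
carry_out([
  [0.01, 0, 0, 0, 0.6],
  [0.03, 0, 0, 0, 0.6],
  [0.04, 0, -0.05, 0, 0.6],
  [0.04, 0, -0.1, 0, 0.6],
  [0.04, 0, -0.15, 0, 0.6],
  [0.08, -0.06, -0.15, 0, 0.6],
  [0.1, -0.12, -0.15, 0, 0.6],
  [0.1, -0.15, -0.15, 0, 0.6],
  [0.1, -0.15, -0.15, 0, 0.6],
  [0.1, -0.15, -0.15, 0, 0.6],
])

```text
t: 15.42
eef_pos: [425.6, 251.6, 349.0]
tcp_rot: [3.14, -0.0, 1.689]
ft_force: [-0.4, 0.6, -0.0]
opening: 0.602
grip_force: 0.0
```

```bash
python3 - <<'E'
from h import *
print(env.state()['joints'],env.state()['eef_pos'])
for n in("top","scene"):
    p,d=env.read_camera(n);measure(n,p)
    cv2.imwrite(f'pics/{n}3.png',cv2.resize(p[130:250,170:330,::-1],None,fx=4.5,fy=4.5,interpolation=cv2.INTER_CUBIC))
E
```

```text
[ 4.00361119e-01  3.80017723e-01  1.93792004e+00 -3.32282362e-04
  8.22556079e-01  2.82207912e-01] [425.56584324 251.64476126 348.95821347]
top buff [271. 245.] [419.5  -7.2] [75.8 79.2] 1.4 [[381.0, 31.0], [383.0, -48.0], [458.0, -46.0], [456.0, 33.0]]
top buff [316. 204.] [ 547.4 -143.6] [100.  130.3] 7.3 [[490.0, -85.0], [506.0, -215.0], [605.0, -202.0], [589.0, -73.0]]
top buff [238. 186.] [595.  99.] [100.7 130.6] 6.7 [[537.0, 158.0], [553.0, 28.0], [653.0, 40.0], [637.0, 170.0]]
top buff [495. 162.] [ 703.4 -686.2] [124.6 197.7] 88.9 [[603.0, -747.0], [801.0, -750.0], [803.0, -626.0], [606.0, -622.0]]
top buff [ 42. 142.] [719.2 702.7] [101.8  80. ] 17.3 [[659.0, 726.0], [682.0, 649.0], [780.0, 680.0], [756.0, 756.0]]
top white [262. 166.] [631.8  22.6] [ 92.7 560.5] 6.8 [[552.0, 295.0], [619.0, -261.0], [711.0, -250.0], [644.0, 306.0]]
top white [317. 128.] [ 784.9 -144.3] [37.7 43.4] 28.3 [[758.0, -134.0], [779.0, -172.0], [812.0, -154.0], [791.0, -116.0]]
top white [133.  88.] [895.9 426.6] [120.9 428.3] 1.7 [[829.0, 639.0], [842.0, 211.0], [963.0, 214.0], [950.0, 642.0]]
sc
[... 152 characters left out ...]
.2] [ 98.2 132.8] 6.9 [[534.0, 157.0], [550.0, 25.0], [647.0, 37.0], [631.0, 169.0]]
scene buff [195. 169.] [ 554.7 -142.9] [110.8 131.9] 7.2 [[491.0, -84.0], [508.0, -215.0], [618.0, -201.0], [601.0, -71.0]]
scene buff [247. 148.] [430.   -5.3] [90.2 77.1] 15.2 [[376.0, 20.0], [397.0, -54.0], [484.0, -31.0], [463.0, 44.0]]
scene white [176. 201.] [ 687.  -153.5] [ 20.7 110.8] 6.8 [[670.0, -100.0], [683.0, -210.0], [704.0, -207.0], [691.0, -97.0]]
scene white [254. 209.] [623.4  83.2] [ 92.9 350.8] 6.5 [[557.0, 252.0], [597.0, -96.0], [689.0, -86.0], [650.0, 263.0]]
scene white [429.  27.] [-394.2  551.9] [108.2  69. ] 23.4 [[-458.0, 562.0], [-430.0, 499.0], [-331.0, 542.0], [-358.0, 605.0]]
```

View pics/top3.png

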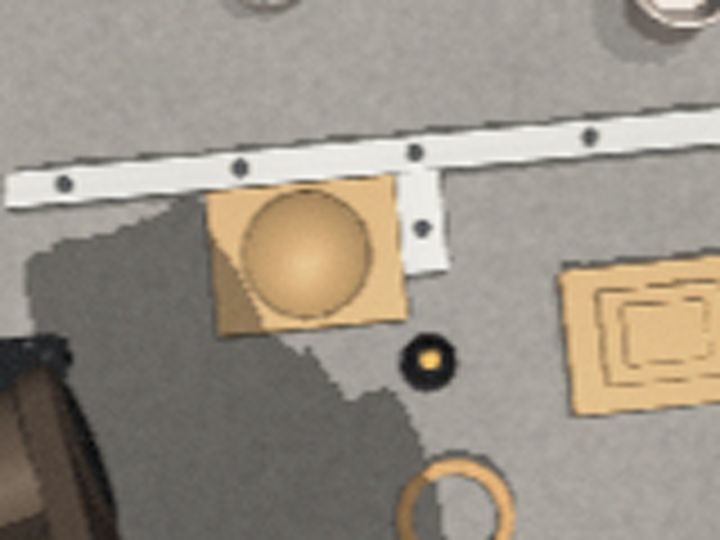

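View pics/scene3.png

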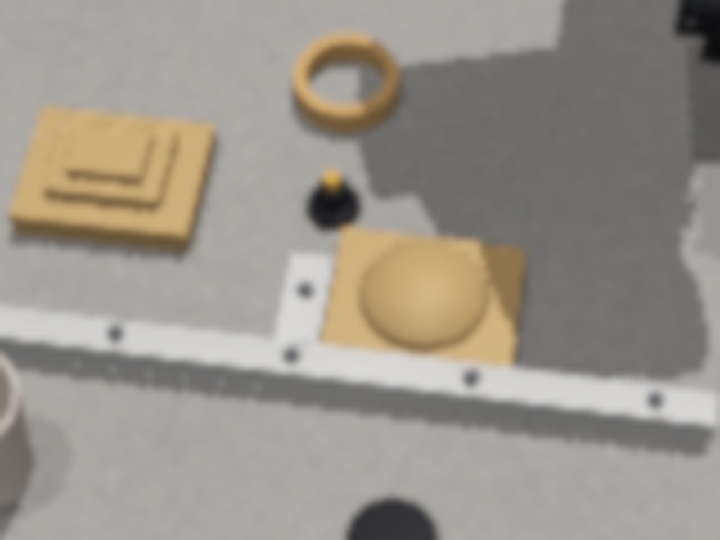

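Both views show the mould seated in the corner: fence-frame estimate (-50.2, 80.2) mm, under 0.2° off square, nothing else moved, hand clear.

```bash
python3 -c "
from cell import env
print(env.job_done())"
```

```text
the job is handed in; nothing more can be done
None
```

I pushed the domed mould flush into the left corner of the fence and handed the job in at about 15.5 s; the last camera check put it at about (-50.2, 80.2) mm in the fence frame, under 0.2° off square, with the other things still in place and the hand clear, but the hand-in gave no verdict.

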